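Third hand: press the serving-board handle home for screwing

ROBOT

A 7-joint arm with a two-finger parallel gripper is mounted at the origin on the work surface; the furniture and walls round the work are solid. World frame = base frame: x ahead of the robot, y to its left, z up, the work surface at z = 0. Lengths are in m, angles in rad, forces in N, time in s.
With the tool pointing down it reaches from about 0.35 to 0.9 m from the base axis. Payload 8.1 kg.
Tool frame: the origin (TCP) lies between the finger pads; the fingertips stand 11 mm ahead of it and the grasp point (between the pads) lies 8 mm behind it (env.tip_reach is the distance from the TCP to the fingertips, in m); z points along the fingers, y is the line along which they close (so a half turn about z gives the same grasp; the last joint's range is limited). The gripper opens to 92 mm and grips with 3 to 60 N. Pads are 19 mm wide; open, the fingers measure 130 mm over their backs; the gripper's body (75 mm by 190 mm) begins 47 mm behind the grasp point.
Start: joints at [-1.404, 0.434, 0.025, 1.573, -0.012, 1.134, -0.075], TCP at [0.167, 0.602, 0.238] pointing down, gripper open.
Joint ranges: [-2.62, 2.62], [-0.44, 2.09], [-1.27, 1.32], [0.08, 2.57], [-1.32, 4.46], [0.12, 2], [-2.74, 2.74]. Speed limits (rad/s): [2.22, 2.22, 3.01, 3.01, 3.14, 3.14, 3.14].

INTERFACE

Orientations are given as a rotation vector (axis times angle).
In Python, from rig import env gives the robot as it stands.
- The arm moves only by the shell command python3 -m inch 'ROWS' [FORCE]. ROWS is JSON, a list of rows, each a list of 7 numbers: the shift along the tool's x, y, z each as a share of 0.03 m, from -1 to 1, then the turn, a rotation vector about the tool's x, y, z each as a share of 0.12 rad, from -1 to 1, then the closure, from 0 (fully open) to 1 (shut). A call has 1 to 20 rows; each row shifts and turns the commanded pose from where the row before left it, along the tool's axes as they then stand; what a row does not reach is not made up. A row lasts 1/10 s, in which the tool goes at most 50 mm and 8.59 degrees, less where a joint would pass 70% of its speed; a pose out of reach is approached as far as the arm can. A call with a number of a shift or a turn outside -1 to 1 is refused whole. A call with a gripper value outside its range is refused whole. The fingers move at their own pace and stop on an object; FORCE is the grip in N (left out, the last holds). Time passes only in rows, so rows that do not move let the fingers close. It gives the time, the measured TCP pose, the force, the opening and the grip force at its end, in the units of the state.
- env.get_state(): the state, without advancing time (a new reading comes with each control period).
- env.camera(name): name is "scene" or "top" or "wrist"; returns a dict with "color" (400x640x3 uint8, blue, green, red), "fovy" (degrees; the focal length in pixels is half the picture's height over the tangent of half this angle, whatever the lens; pixels are square), "cx", "cy" (the principal point, pixels), "pose" (4x4, takes a point from camera to world coordinates). Camera axes: x right, y down, z forward; pixel columns grow to the right and rows downward; lengths in m; the calibration is good to about 2 mm. A picture is of the moment at which its call begins. There is no depth.
- env.close_job(): hands the job in; it is judged then, once.
The state is a dict: "t": time; "q": joint angles; "qd": joint speeds; "joint_torque": joint torques, N m; "position": TCP position; "eef_rot": TCP orientation; "contact_force": force on the tool from outside, world axes, zero at the start; "moment": the same for the moment, N m; "opening": finger opening in m; "grip_force": force on a finger pad.
Only numpy, scipy, OpenCV 4.12 (cv2) and the standard library are available. Lean on these libraries where they do the work, as an engineer would, in place of code of your own. Each camera call takes 0.05 s, during which the arm holds its last target. There are 200 camera calls.

TASK

The small serving board in the repair jig has lost its handle. Pick up the loose T-shaped wooden handle, lay it flat on the jig's bed with the long face of its crosspiece centred, square and flush against the free end of the board, and push it against the sprung board with a steady force of about 10 N (between 6 and 14 N) so that a colleague can drive the screws; touch only the handle, not the board, and never push so far that the springs bottom out. Keep the push steady for at least two seconds and finish while the gripper is still holding the handle pressed there; do not move the bowl or the glass.

Things in the scene. Friction and masses are not known exactly. Their poses are not given: they have to be found in the camera images.
- handle: loose dark wooden T-shaped handle, about 150 g, 109 mm long, lying flat. Origin: on the underside, below the middle of the grip bar; z up. Crosspiece at the +x end: 80 mm long (y), 18 mm thick (x 35 to 53 mm), 22 mm high. Grip bar: along x from -56 to +35 mm, 28 mm wide (y), 26 mm high, round -x end; grasp it across the 28 mm.
- handle_face (a point): point on the handle: middle of the mating face of the crosspiece (its +x face), at underside height; 53 mm along the handle's +x from its origin. Axes as the handle's.
- jig: fixed repair jig. Origin: at table level below the middle of the board's free end at rest; z up, +x is the pushing direction. Plywood base 12 mm thick, 130 mm wide, x -100 to +185 mm; x < 0 is the open flat bed for the handle. Rails 20 mm high above the base flank the board (x 20 to 150 mm, y 52 to 63 mm either side); fence at x 170 to 183 mm, 36 mm high above the base, with two spring cups.
- board: dark wooden board 120 (x) x 100 (y) x 18 mm, captive in the jig; slides only along the jig's +x, against springs of 0.7 N per mm in all, no preload (10 N: about 14 mm); bottoms out at 26 mm. Origin: middle of its free end (facing the bed) at the height of the bed's top, 12 mm above the table; board top 19 mm above that. Axes as the jig's; at rest at x = 0 of the jig.
- menu_stand: fixed dark open table caddy full of chopsticks and spoons that lean outwards, an obstacle 225 mm tall with everything within 115 mm of its origin (centre of its underside). It stands beyond the line from the handle to the jig: carry the handle round it on the robot's side.
- rice_bowl: loose small bowl, 106 mm across, 42 mm high, origin at the centre of its underside. Leave it alone.
- far_glass2: loose drinking glass, 84 mm across, 89 mm high, origin at the centre of its underside. Leave it alone.

How it is judged:
On the way:
1. the gripper presses the handle flat, centred, square and flush against the end of the board with 6 to 14 N, for 2 s (contact force between handle and board between 6 and 14 N and x of handle_face in the frame of board between -0.003 and 0.003 m and y of handle_face in the frame of board between -0.006 and 0.006 m and z of handle_face in the frame of board between -0.004 and 0.006 m and angle between the x axis of handle and the x axis of board, either way round below 0.08 rad and angle between handle's own z axis and vertical below 0.09 rad and contact force between the fingers and handle above 2 N and contact force between each of the arm, the fingers and board below 0.5 N and linear speed of handle below 0.01 m/s), for 2 s.
At the end, for the whole second after the job is handed in: Gripper (over 2 N on the handle, off the board) still presses it on the board end with 6-14 N, as for 2 s before: face within 3 mm, centred 6 mm, square 0.08 rad, flat (0.09 rad, underside -4 to +6 mm off the bed), still; bowl and glass within 30 mm of their start (all of step 1 and distance of each of rice_bowl, far_glass2 from where it was at the start of the episode below 0.03 m); the arm keeps its last pose, push and grip.
It fails at once if the springs are bottomed out (board pushed more than 24 mm) (x of board in the frame of jig above 0.024 m).
It fails at once if the bowl is moved more than 30 mm (distance of rice_bowl from where it was at the start of the episode above 0.03 m).
It fails at once if the glass is moved more than 30 mm (distance of far_glass2 from where it was at the start of the episode above 0.03 m).
It also fails if it takes over 51 s, if anything falls off the work surface, if the arm or the gripper's body presses on something with over 40 N, if the wrist force passes 120 N, or if a joint passes its speed limit or range.

## Working session

There is one attempt and no reset: what is moved stays moved. The work goes in short steps, Python scripts to look and compute and a shell command to move; the robot and the scene stay as the last step left them, time stands still between calls to the robot, and variables do not carry over. Pictures are saved under pics/ and viewed, at most 14 in all, crops included, and the job is handed in when it is done.

```bash
mkdir -p pics; ls
python3 - <<'E'
from rig import env
import cv2,numpy as np
s=env.get_state()
print({k:np.round(v,3).tolist() for k,v in s.items()})
for n in("scene","top","wrist"):
    c=env.camera(n); cv2.imwrite(f"pics/{n}0.png",c["color"]); print(n,c["fovy"],c["cx"],c["cy"],np.round(c["pose"],4).tolist())
E
```

```text
pics
{'t': 0.0, 'q': [-1.404, 0.435, 0.025, 1.574, -0.012, 1.134, -0.075], 'qd': [0.0, 0.001, 0.001, 0.0, -0.002, -0.0, -0.0], 'joint_torque': [-0.001, -66.785, 0.984, -31.446, -0.061, 0.043, 0.0], 'position': [0.167, 0.602, 0.237], 'eef_rot': [-0.423, -3.113, 0.003], 'contact_force': [0.436, -0.631, 0.529], 'moment': [-0.0, 0.029, 0.023], 'grip_force': 0.0, 'opening': 0.092}
scene 45.777521614360246 316.9876120067729 193.9439594104052 [[0.9052, -0.1516, 0.397, 0.017], [-0.4245, -0.3648, 0.8287, -1.0669], [0.0192, -0.9187, -0.3945, 0.5119], [0.0, 0.0, 0.0, 1.0]]
top 48.994801513603676 319.17667422907346 202.83548291060058 [[-0.0208, -0.9981, 0.0579, 0.4546], [-0.9997, 0.0215, 0.0119, -0.0643], [-0.0131, -0.0577, -0.9982, 1.1779], [0.0, 0.0, 0.0, 1.0]]
wrist 62.31605145286249 312.9245079046112 190.591454094214 [[0.267, 0.9243, 0.2727, 0.0934], [0.9637, -0.2561, -0.0756, 0.623], [-0.0, 0.283, -0.9591, 0.3846], [0.0, 0.0, 0.0, 1.0]]
```

View pics/top0.png

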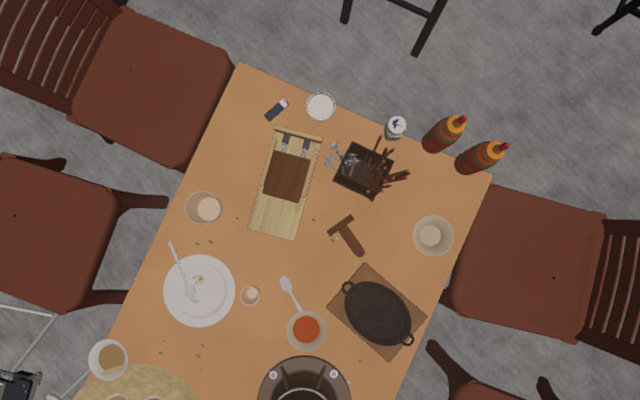

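View pics/scene0.png

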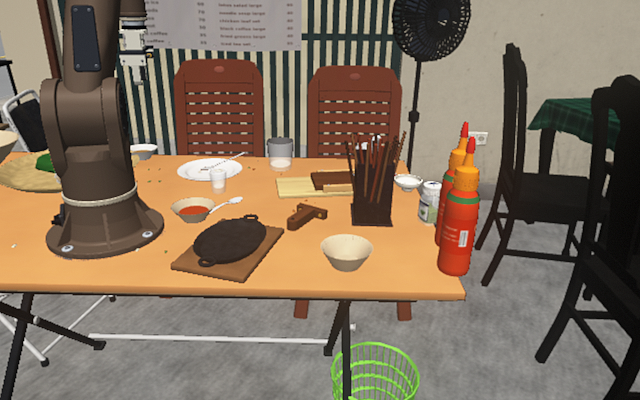

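The top view shows the handle with its crosspiece around (340,220) and its grip end around (359,252). The jig runs from (272,238) to (300,135), with the board's free end near (282,197), and the caddy is at (365,168). The scene view shows the handle at (308,216) and the jig at (315,185).

```bash
cat > h.py <<'E'
import numpy as np,cv2
from rig import env
from scipy.spatial.transform import Rotation as R
def cam(n,f=None):
    c=env.camera(n)
    if f: cv2.imwrite(f"pics/{f}.png",c["color"])
    return c
def foc(c): return 200/np.tan(np.radians(c["fovy"])/2)
def ray(c,p):
    f=foc(c); d=np.array([(p[0]-c["cx"])/f,(p[1]-c["cy"])/f,1.]); P=np.array(c["pose"])
    d=P[:3,:3]@d; return P[:3,3],d/np.linalg.norm(d)
def plane(c,p,z):
    o,d=ray(c,p); return o+d*(z-o[2])/d[2]
def proj(c,X):
    P=np.array(c["pose"]); q=P[:3,:3].T@(np.asarray(X)-P[:3,3]); return q[:2]/q[2]*foc(c)+[c["cx"],c["cy"]]
def tri(c1,p1,c2,p2):
    o1,d1=ray(c1,p1); o2,d2=ray(c2,p2)
    s,_,_,_=np.linalg.lstsq(np.c_[d1,-d2],o2-o1,rcond=None); a=o1+s[0]*d1; b=o2+s[1]*d2
    return (a+b)/2,np.linalg.norm(a-b)
E
python3 - <<'E'
from h import *
c=cam("top"); s=cam("scene")
for n,p,z in [("cross L",(329,222),.022),("cross R",(353,215),.022),("grip end",(360,255),.026),("bed l",(248,232),.012),("bed r",(294,240),.012),("board L",(263,195),.031),("board R",(299,203),.031),("board fl",(275,150),.031),("board fr",(310,158),.031),("stand",(363,172),.1)]: print(n,np.round(plane(c,p,z),3))
t=c["color"][90:290,220:420]; cv2.imwrite("pics/tc.png",cv2.resize(t,None,fx=3,fy=3,interpolation=cv2.INTER_CUBIC))
E
```

```text
cross L [ 0.471 -0.075  0.022]
cross R [ 0.488 -0.139  0.022]
grip end [ 0.383 -0.154  0.026]
bed l [0.449 0.14  0.012]
bed r [0.425 0.018 0.012]
board L [0.545 0.096 0.031]
board R [0.522 0.002 0.031]
board fl [0.663 0.063 0.031]
board fr [ 0.64  -0.029  0.031]
stand [ 0.591 -0.161  0.1  ]
```

View pics/tc.png

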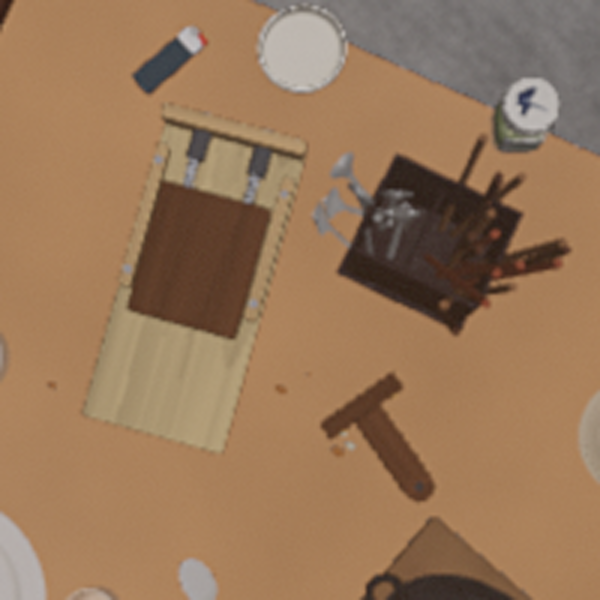

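The enlarged crop (3x, offset 220,90) gives these points:
- **Handle:** crosspiece ends at (326,427) and (397,383), grip end at (424,492).
- **Bed:** near edge from (84,414) to (222,452).
- **Board:** free end from (128,311) to (236,338).
- **Caddy:** nearest rim corner at (458,330).

Run:
```python
from h import *
c=cam("top"); s=cam("scene")
def mask(c,x0,x1,y0,y1):
    h=cv2.cvtColor(c["color"],cv2.COLOR_BGR2HSV); m=(h[...,2]<135).astype(np.uint8)
    w=np.zeros_like(m); w[y0:y1,x0:x1]=m[y0:y1,x0:x1]
    n,l,st,ce=cv2.connectedComponentsWithStats(w); i=1+np.argmax(st[1:,4]); return (l==i).astype(np.uint8),ce[i],st[i]
for k,(cc,b) in {"top":(c,(322,372,208,262)),"sc":(s,(284,330,200,232))}.items():
    m,ce,st=mask(cc,*b); print(k,ce,st)
    if k=="top":
        mt=ce; cn=cv2.findContours(m,0,1)[0][0]; print(cv2.convexHull(cn)[:,0].tolist())
    else: ms=ce
print("tri",tri(c,mt,s,ms))
p=lambda x,y:(220+x/3-.33,90+y/3-.33)
for n,q,z in [("L",(323,426),.022),("R",(396,379),.022),("end",(424,492),.026),("bl",(84,414),.012),("br",(222,452),.012),("boL",(128,311),.031),("boR",(236,338),.031),("cadnear",(458,330),.1),("cadnear",(458,330),.12),("cadleft",(340,270),.12),("cadfar",(400,155),.12),("cadR",(522,210),.12)]: print(n,z,np.round(plane(c,p(*q),z),3))
cv2.imwrite("pics/sc.png",cv2.resize(s["color"][130:240,270:430],None,fx=5,fy=5,interpolation=cv2.INTER_CUBIC))
```

```text
top [347.37566138 234.98059965] [327 214  38  43 567]
[[350, 214], [353, 217], [364, 251], [364, 253], [361, 256], [357, 256], [329, 235], [327, 232], [327, 230], [328, 229], [339, 221], [346, 216], [349, 214]]
sc [304.22105263 216.08596491] [287 203  41  28 570]
tri (array([ 0.43563467, -0.12354813,  0.0099461 ]), np.float64(0.0004983382239613669))
L 0.022 [ 0.445 -0.07   0.022]
R 0.022 [ 0.485 -0.135  0.022]
end 0.026 [ 0.386 -0.157  0.026]
bl 0.012 [0.46  0.141 0.012]
br 0.012 [0.424 0.019 0.012]
boL 0.031 [0.549 0.098 0.031]
boR 0.031 [0.524 0.004 0.031]
cadnear 0.1 [ 0.522 -0.182  0.1  ]
cadnear 0.12 [ 0.521 -0.18   0.12 ]
cadleft 0.12 [ 0.571 -0.086  0.12 ]
cadfar 0.12 [ 0.664 -0.137  0.12 ]
cadR 0.12 [ 0.617 -0.234  0.12 ]
```

View pics/sc.png

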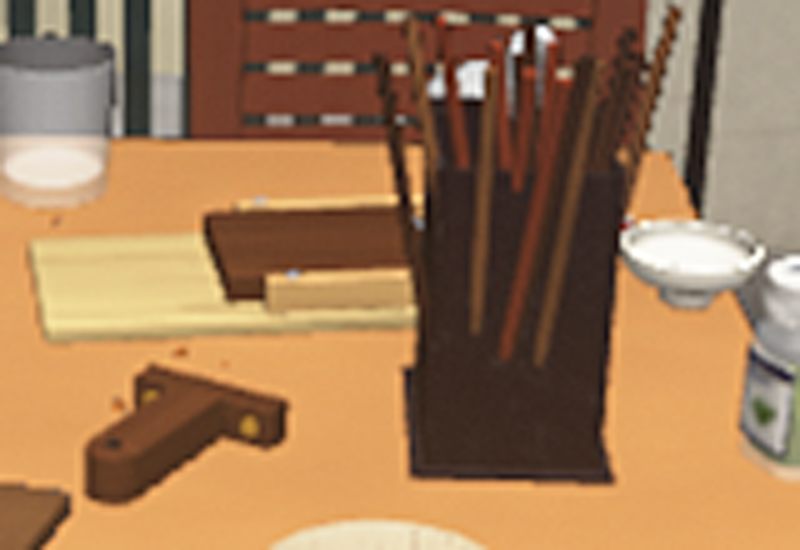

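The scene crop shows the handle lying flat with screw plugs on its crosspiece. The caddy's base corner is near (352,226) in full-image pixels, and the jig matches the top view. The handle's yaw is about 33°, its origin is about (0.433,-0.127), and the caddy's nearest corner is about (0.52,-0.18). I'll move above the handle now.

```bash
python3 -m inch '[[-0.92,-0.79,0,0,0,0,0],[-0.92,-0.79,0,0,0,0,0],[-0.92,-0.79,0,0,0,0,0],[-0.92,-0.79,0,0,0,0,0],[-0.92,-0.79,0,0,0,0,0],[-0.92,-0.79,0,0,0,0,0],[-0.92,-0.79,0,0,0,0,0],[-0.92,-0.79,0,0,0,0,0],[-0.92,-0.79,0,0,0,0,0],[-0.92,-0.79,0,0,0,0,0]]' 30; python3 -m inch '[[-0.38,-0.98,0,0,0,0,0],[-0.38,-0.98,0,0,0,0,0],[-0.38,-0.98,0,0,0,0,0],[-0.38,-0.98,0,0,0,0,0],[-0.38,-0.98,0,0,0,0,0],[-0.38,-0.98,0,0,0,0,0],[-0.38,-0.98,0,0,0,0,0],[-0.38,-0.98,0,0,0,0,0],[-0.38,-0.98,0,0,0,0,0],[-0.38,-0.98,0,0,0,0,0],[-0.38,-0.98,0,0,0,0,0],[-0.38,-0.98,0,0,0,0,0],[-0.38,-0.98,0,0,0,0,0],[-0.38,-0.98,0,0,0,0,0]]'; python3 -c "
from h import *
s=env.get_state();print(np.round(s['q'],3),np.round(s['position'],3),np.round(R.from_rotvec(s['eef_rot']).as_matrix(),3))
cam('wrist','w1')"
```

```text
t: 1.35
position: [0.3701, 0.2991, 0.238]
eef_rot: [0.423, 3.113, 0.001]
contact_force: [0.6, -0.4, 0.2]
opening: 0.0921
grip_force: 0.0
t: 2.75
position: [0.4135, -0.1401, 0.238]
eef_rot: [0.422, 3.112, 0.001]
contact_force: [-0.2, -0.0, -0.1]
opening: 0.0916
grip_force: 0.0
[-0.309  0.118  0.579  2.039 -0.077  1.004  1.609] [ 0.414 -0.14   0.238] [[-0.964  0.266  0.001]
 [ 0.266  0.964  0.   ]
 [-0.001  0.    -1.   ]]
```

View pics/w1.png

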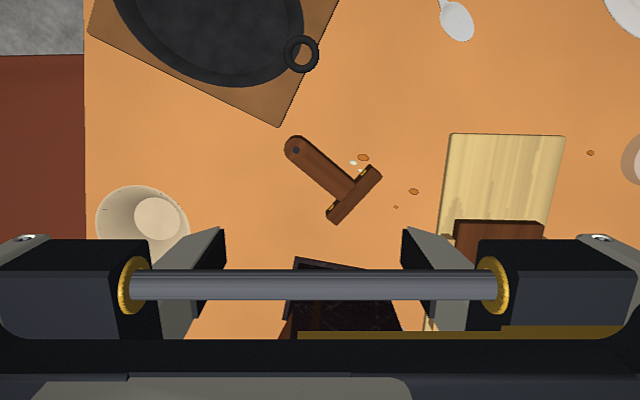

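The wrist view shows the handle with its grip end dot at (296,150) and crosspiece corners at (371,165), (382,175), (337,224) and (327,214). The bed's near edge runs from (449,133) to (566,137), and the board's free end from (455,220) to (545,222).

```bash
cat >> h.py <<'E'
def hmask(c,box):
    h=cv2.cvtColor(c["color"],cv2.COLOR_BGR2HSV).astype(int); x0,x1,y0,y1=box
    m=np.zeros(h.shape[:2],np.uint8); m[y0:y1,x0:x1]=(h[y0:y1,x0:x1,2]<150)
    n,l,st,ce=cv2.connectedComponentsWithStats(m); i=1+np.argmax(st[1:,4]); return (l==i).astype(np.uint8),ce[i],st[i]
def poly(m,e):
    cn=max(cv2.findContours(m,0,1)[0],key=cv2.contourArea); return cv2.approxPolyDP(cn,e,True)[:,0].tolist()
E
python3 - <<'E'
from h import *; import pickle
c=cam("wrist"); pickle.dump({k:c[k] for k in c},open("w1.pkl","wb"))
m,ce,st=hmask(c,(278,390,128,230)); print(ce,st,poly(m,3))
for p in [(449,133),(566,137)]: print("bed",np.round(plane(c,p,.012),4))
for p in [(455,220),(545,222)]: print("board",np.round(plane(c,p,.031),4))
print("dot",plane(c,(296,150),.026))
E
python3 -m inch '[[0,0,0,0,0,-1,0],[0,0,0,0,0,-1,0],[0,0,0,0,0,-1,0],[0,0,0,0,0,-1,0],[0,0,0,0,0,-1,0],[0,0,0,0,0,-1,0],[0,0,0,0,0,-1,0],[0,0,0,0,0,0,0]]'
python3 - <<'E'
from h import *; import pickle
c=cam("wrist","w2"); pickle.dump({k:c[k] for k in c},open("w2.pkl","wb")); s=env.get_state(); print(np.round(s['q'],3))
E
```

```text
[335.80906848 174.77760642] [ 289  133   98   91 3242] [[294, 135], [290, 153], [341, 196], [330, 209], [340, 223], [386, 175], [373, 162], [358, 178], [304, 133]]
bed [0.4239 0.0112 0.012 ]
bed [0.464  0.1371 0.012 ]
board [ 0.5202 -0.0047  0.031 ]
board [0.5507 0.0946 0.031 ]
dot [ 0.39381153 -0.15803095  0.026     ]
t: 3.65
position: [0.4135, -0.1383, 0.2378]
eef_rot: [-0.887, 3.014, 0.0]
contact_force: [-0.5, 0.5, -0.3]
opening: 0.0914
grip_force: 0.0
[-0.234  0.117  0.488  2.035 -0.065  1.004  2.425]
```

View pics/w2.png

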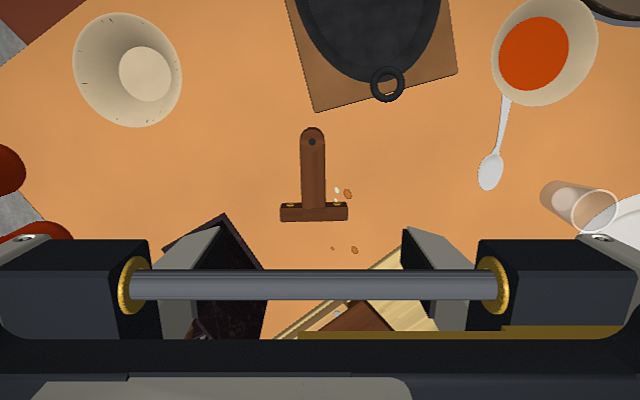

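The handle now stands upright in the view: the dot is at (312,142), and the crosspiece's top face spans (281..347, 203) down to (348,220). Yaw is therefore nearly aligned.

Run:
```python
from h import *; import pickle
a=pickle.load(open("w1.pkl","rb")); b=pickle.load(open("w2.pkl","rb"))
m,ce,st=hmask(b,(270,356,120,228)); print(ce,st,poly(m,3))
gr=cv2.cvtColor(b["color"],6)
def dot(c,x,y,r=6):
    g=255-cv2.cvtColor(c["color"],6)[y-r:y+r+1,x-r:x+r+1].astype(float); g=np.clip(g-np.percentile(g,80),0,None)
    Y,X=np.mgrid[y-r:y+r+1,x-r:x+r+1]; return (g*X).sum()/g.sum(),(g*Y).sum()/g.sum()
d1,d2=dot(a,296,150),dot(b,312,142); print(d1,d2,"dot3d",tri(a,d1,b,d2))
# corner of crosspiece top(+x face): w1 (373,162)-(386,175) etc
s=env.get_state(); T=R.from_rotvec(s['eef_rot']).as_matrix(); p=s['position']
def row(y,x0,x1): xs=np.where(m[y,x0:x1])[0]+x0; return xs.min(),xs.max()+1
L=[]
for y in (160,170,180,190):
    l,r=row(y,270,356); q=plane(b,((l+r)/2-.5,y),.026); L.append(q); print(y,l,r,np.round(T.T@(q-p)*1000,1), "w",1000*np.linalg.norm(plane(b,(l,y),.026)-plane(b,(r,y),.026)))
L=np.array(L); v=L[-1]-L[0]; print("yaw",np.arctan2(v[1],v[0]),"tool -x yaw",np.arctan2(-T[1,0],-T[0,0]))
for y in (205,212,218):
    l,r=row(y,270,356); print("cross",y,l,r,np.round(T.T@(plane(b,((l+r)/2-.5,y),.022)-p)*1000,1))
q=plane(b,d2,.026); print("dot tool",T.T@(q-p)*1000)
xs=m[:,290]; y=np.where(xs)[0]; print("cross col290",y.min(),y.max(),T.T@(plane(b,(290,y.min()),.022)-p)*1000,T.T@(plane(b,(290,y.max()+1),.022)-p)*1000)
y=np.where(m[:,312])[0].min(); print("end",T.T@(plane(b,(312,y),.026)-p)*1000)
# heights via jig corners too
```

```text
[312.85407865 184.66038349] [ 280  127   68   95 3077] [[308, 127], [300, 136], [302, 201], [282, 203], [280, 220], [346, 220], [345, 202], [325, 201], [323, 134]]
(np.float64(300.0), np.float64(148.10933333333332)) (np.float64(311.8429517502366), np.float64(141.51561021759696)) dot3d (array([ 0.39225499, -0.1527612 ,  0.0315532 ]), np.float64(0.00013271845970846838))
160 300 325 [  4.5  -0.5 211.8] w 27.5725594595983
170 301 325 [-6.800e+00  1.000e-01  2.118e+02] w 26.70264765730422
180 301 326 [-18.3   0.7 211.8] w 28.062267040924244
190 301 326 [-30.    0.8 211.8] w 28.31358955044095
yaw 0.604170874651494 tool -x yaw 0.5679586927771695
cross 205 281 347 [-49.3   1.5 215.8]
cross 212 280 348 [-58.    1.5 215.8]
cross 218 280 348 [-65.5   1.5 215.8]
dot tool [ 24.84455731  -0.70215997 211.77483107]
cross col290 203 221 [-46.98732103 -25.78213574 215.79336676] [-70.61223694 -26.1485385  215.80054712]
end [ 40.39207646  -0.58438018 211.77008872]
```

```bash
python3 -m inch '[[0,0,1,0,0,-0.25,0],[0,0,1,0,0,0,0],[0,0,1,0,0,0,0],[0,0,1,0,0,0,0],[0,0,1,0,0,0,0],[0,0,0.9,0,0,0,0],[0,0,0.5,0,0,0,0]]'
python3 - <<'E'
from h import *; import pickle
a=pickle.load(open("w1.pkl","rb")); b=pickle.load(open("w2.pkl","rb"))
print(tri(a,(296.3,150),b,(311.8,141.7)),tri(a,(386,175),b,(347,203)),tri(a,(374,162),b,(347,203)))
E
```

```text
t: 4.4
position: [0.4127, -0.1383, 0.0439]
eef_rot: [0.922, -3.001, -0.001]
contact_force: [0.2, 0.2, -0.2]
opening: 0.0919
grip_force: 0.0
(array([ 0.38924556, -0.15467784,  0.05786661]), np.float64(0.00017313397657031022)) (array([ 0.43951055, -0.07423583,  0.024526  ]), np.float64(0.01989222524485593)) (array([ 0.43279758, -0.07738534,  0.01501462]), np.float64(0.0001377337355159841))
```

```bash
python3 -m inch '[[0,0,0.5,0,0,0,0],[0,0,0.5,0,0,0,0],[0,0,0,0,0,0,0]]' && python3 -m inch '[[0,0,0,0,0,0,1],[0,0,0,0,0,0,1],[0,0,0,0,0,0,1],[0,0,0,0,0,0,1],[0,0,0,0,0,0,1],[0,0,0,0,0,0,1],[0,0,0,0,0,0,1],[0,0,0,0,0,0,1]]' 50
```

```text
t: 4.7
position: [0.4126, -0.1384, 0.0145]
eef_rot: [0.923, -3.001, -0.002]
contact_force: [0.0, 0.4, 0.7]
opening: 0.0915
grip_force: 0.0
t: 5.5
position: [0.4135, -0.1389, 0.0157]
eef_rot: [-0.928, 3.001, -0.0]
contact_force: [0.5, -0.3, -0.5]
opening: 0.0324
grip_force: 0.0
```

Still closing, so I'll give the fingers a bit more time.

```bash
python3 -m inch '[[0,0,0,0,0,0,1],[0,0,0,0,0,0,1],[0,0,0,0,0,0,1],[0,0,0,0,0,0,1]]' && python3 -m inch '[[0,0,-1,0,0,0,1],[0,0,-1,0,0,0,1],[0,0,-1,0,0,0,1],[0,0,0,0,0,0,1]]'
python3 - <<'E'
from h import *
s=env.get_state(); print(np.round(s['q'],3), s['position'],R.from_rotvec(s['eef_rot']).as_matrix().round(3))
cam("wrist","w3")
E
```

```text
t: 5.9
position: [0.4135, -0.1389, 0.0157]
eef_rot: [-0.929, 3.001, 0.0]
contact_force: [0.1, 0.4, 0.1]
opening: 0.0277
grip_force: 50.0
t: 6.3
position: [0.4153, -0.1394, 0.1085]
eef_rot: [-0.927, 2.997, -0.003]
contact_force: [1.5, 0.5, -1.6]
opening: 0.0274
grip_force: 50.0
[-0.119  0.316  0.399  2.192 -0.199  0.661  2.591] [ 0.41533273 -0.13935107  0.10848308] [[-0.825 -0.565  0.005]
 [-0.565  0.825 -0.001]
 [-0.004 -0.003 -1.   ]]
```

View pics/w3.png

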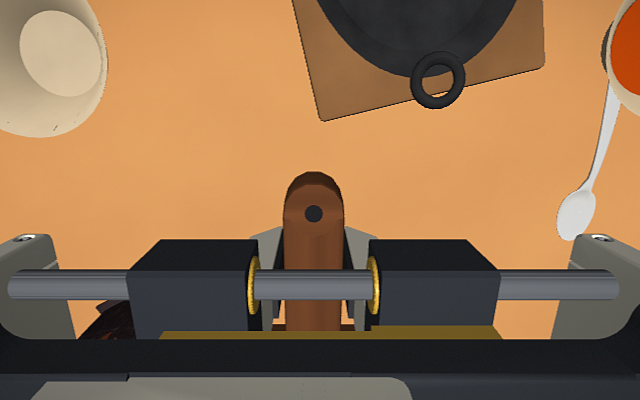

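The grip is firm, with the handle square between the fingers. I'll carry it round on the robot's side and stop above the bed to measure the jig more closely.

```bash
python3 -m inch '[[-0.27,0.92,-0.4,0,0,0,1],[-0.27,0.92,-0.4,0,0,0,1],[-0.27,0.92,-0.4,0,0,0,1],[-0.27,0.92,-0.4,0,0,0,1],[0,0,-0.4,0,0,0.94,1],[0,0,-0.4,0,0,0.94,1],[0,0,-0.4,0,0,0.94,1],[0,0,-0.4,0,0,0.94,1],[0,0,-0.4,0,0,0.94,1],[0,0,-0.4,0,0,0.94,1],[0,0,-0.4,0,0,0.94,1],[0,0,0,0,0,0.94,1]]' && python3 -m inch '[[-0.57,0.8,0,0,0,0,1],[-0.57,0.8,0,0,0,0,1],[-0.57,0.8,0,0,0,0,1],[-0.57,0.8,0,0,0,0,1],[-0.57,0.8,0,0,0,0,1],[0,0,0,0,0,0,1],[0,0,0,0,0,0,1]]'
python3 - <<'E'
from h import *; import pickle
s=env.get_state(); print(np.round(s['q'],3), s['position'],R.from_rotvec(s['eef_rot']).as_matrix().round(3))
c=cam("wrist","w4"); pickle.dump(c,open("w4.pkl","wb"))
cv2.imwrite("pics/w4c.png",cv2.resize(c["color"][50:250,200:440],None,fx=3,fy=3))
E
```

```text
t: 7.55
position: [0.3781, -0.0292, 0.2377]
eef_rot: [0.48, 3.105, 0.001]
contact_force: [0.6, -0.7, -1.9]
opening: 0.0276
grip_force: 50.0
t: 8.25
position: [0.4946, 0.0597, 0.236]
eef_rot: [-0.472, -3.103, 0.003]
contact_force: [-1.7, -0.8, -1.9]
opening: 0.0275
grip_force: 50.0
[-0.56   0.234  0.407  1.9   -0.106  1.032  1.162] [0.49463827 0.05968665 0.23601511] [[-0.955  0.297 -0.003]
 [ 0.297  0.955 -0.001]
 [ 0.002 -0.002 -1.   ]]
```

View pics/w4c.png

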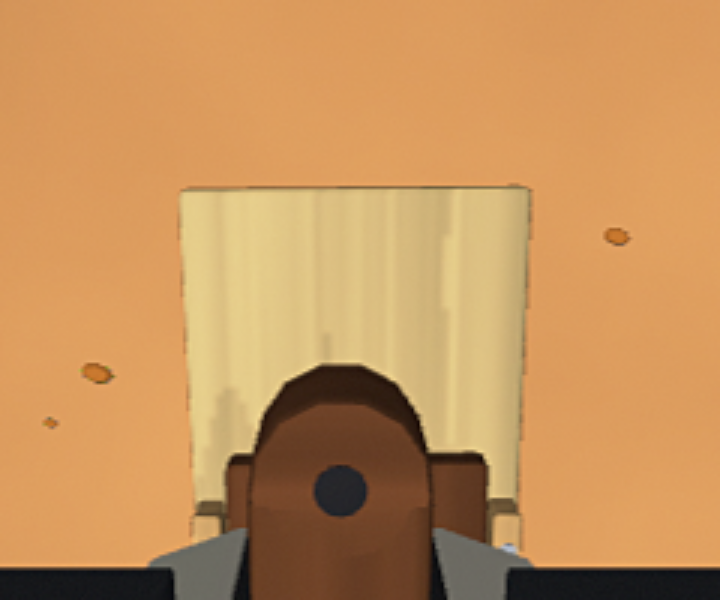

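The crop (3x, offset 200,50) shows the bed's near edge from (181,189) to (529,187), and the bed sides running to (193,500) and (520,500). The top edge of the board's free end is at y≈463, from x=228 to x=488. The handle's dot is at (341,490).

Run:
```python
from h import *; import pickle
c=pickle.load(open("w4.pkl","rb")); s=env.get_state(); T=R.from_rotvec(s['eef_rot']).as_matrix(); p=s['position']
f=lambda n,x,y,z:print(n,np.round(T.T@(plane(c,(200+x/3-.33,50+y/3-.33),z)-p)*1000,1))
f("bedL",181,189,.012);f("bedR",529,187,.012);f("side L",193,500,.012);f("sideR",520,500,.012)
f("boL",228,463,.031);f("boR",488,463,.031);f("boLbot",229,454,.013);f("boRbot",487,454,.013)
z=p[2]+.0103
f("dot",341,490,z);f("barL",249,520,z);f("barR",430,520,z);f("end bottom",341,365,z-.026);f("end top",341,404,z)
a=pickle.load(open("w1.pkl","rb"))
q=lambda x,y:(200+x/3-.33,50+y/3-.33)
for n,u,v in [("bedL",(449,133),(181,189)),("bedR",(566,137),(529,187)),("boL",(455,220),(228,463)),("boR",(545,222),(488,463))]: X,e=tri(a,u,c,q(*v)); print("2view",n,X.round(4),round(e,4))
```

```text
bedL [ 55.4 -56.3 224.6]
bedR [ 56.2  70.7 224.4]
side L [-65.7 -56.9 224.3]
sideR [-65.6  73.7 224.1]
boL [-43.7 -40.2 205.3]
boR [-43.6  57.3 205.2]
boLbot [-46.1 -41.8 223.3]
boRbot [-46.   59.6 223.1]
dot [ 25.3   1.6 -10.2]
barL [ 20.5 -12.  -10.2]
barR [ 20.5  14.8 -10.3]
end bottom [38.   1.7 15.8]
end top [ 38.3   1.6 -10.2]
2view bedL [ 0.4259  0.0181 -0.0051] 0.0039
2view bedR [0.4643 0.1435 0.0041] 0.005
2view boL [0.5303 0.0027 0.0095] 0.0015
2view boR [0.5565 0.101  0.0207] 0.0006
```

Sizes agree (bed about 129 mm wide, board about 99 mm wide, bed edge to board end about 101 mm), and the tool is square to the jig within 0.01 rad. Next I'll retract 46 mm, shift 6 mm sideways and come down just above the bed.

```bash
python3 -m inch '[[0.77,0.1,0,0,0,0,1],[0.77,0.1,0,0,0,0,1],[0,0,1,0,0,0,1],[0,0,1,0,0,0,1],[0,0,1,0,0,0,1],[0,0,1,0,0,0,1],[0,0,1,0,0,0,1],[0,0,1,0,0,0,1],[0,0,0.5,0,0,0,1],[0,0,0.2,0,0,0,1],[0,0,0,0,0,0,1],[0,0,0,0,0,0,1]]'
python3 - <<'E'
from h import *; import pickle
s=env.get_state(); print(s['position'],R.from_rotvec(s['eef_rot']).as_matrix().round(3))
c=cam("wrist"); pickle.dump(c,open("w5.pkl","wb")); t=cam("top"); pickle.dump(t,open("t5.pkl","wb")); sc=cam("scene")
A=cv2.resize(c["color"][0:240,170:450],(600,514)); B=cv2.resize(t["color"][120:260,220:360],(400,400),interpolation=2)
cv2.imwrite("pics/w5.png",c["color"]); cv2.imwrite("pics/t5.png",cv2.resize(t["color"][130:250,230:350],None,fx=5,fy=5,interpolation=2))
cv2.imwrite("pics/s5.png",cv2.resize(sc["color"][130:240,230:390],None,fx=5,fy=5,interpolation=2))
E
```

```text
t: 9.5
position: [0.4532, 0.0789, 0.0374]
eef_rot: [0.474, 3.105, 0.001]
contact_force: [0.8, 0.1, -0.8]
opening: 0.0276
grip_force: 50.0
[0.45317451 0.07893694 0.03744231] [[-0.955  0.298  0.001]
 [ 0.298  0.955  0.   ]
 [-0.001  0.001 -1.   ]]
```

View pics/w5.png

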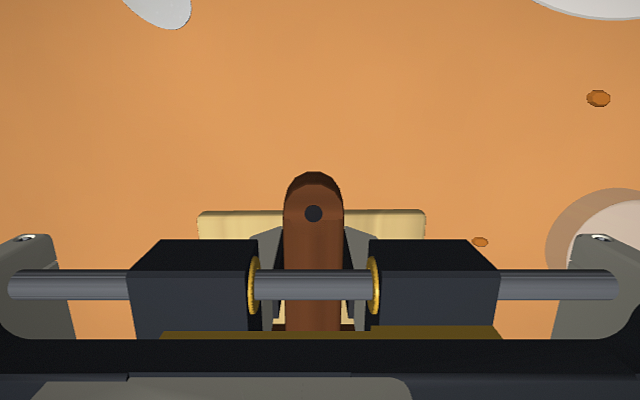

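View pics/s5.png

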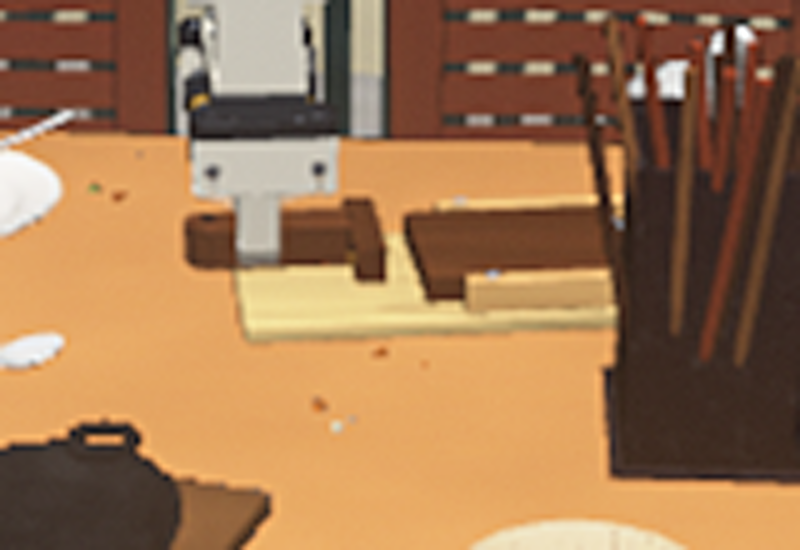

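The wrist view shows the bed's near edge from (197,213) to (425,210), with the handle's bar centred at x≈313.5. The scene crop shows the handle level above the bed with the crosspiece facing the board, about 20 mm short of it.

Run:
```python
from h import *; import pickle
c=pickle.load(open("w5.pkl","rb")); s=env.get_state(); T=R.from_rotvec(s['eef_rot']).as_matrix(); p=s['position']
h=cv2.cvtColor(c["color"],cv2.COLOR_BGR2HSV).astype(int)
print([h[225,x].tolist() for x in (150,220,400,450)])
def g(x,y,z): return np.round(T.T@(plane(c,(x,y),z)-p)*1000,1)
bed=(h[...,1]<140)&(h[...,0]>14)
for y in (220,228): xs=np.where(bed[y,150:480])[0]+150; xs=xs[(xs>180)&(xs<440)]; l,r=xs.min()-.5,xs.max()+.5; print(y,l,r,g(l,y,.012),g(r,y,.012),(g(l,y,.012)+g(r,y,.012))[1]/2)
for x in (210,250,380,415): ys=np.where(bed[195:235,x])[0]+195; print(x,ys.min(),g(x,ys.min(),.012))
m=(h[...,2]<135)
for y in (195,205,220): xs=np.where(m[y,275:350])[0]+275; print("bar",y,xs.min(),xs.max(),g((xs.min()+xs.max())/2,y,p[2]+.0103))
print("end",g(313.5,171.5,p[2]-.0157))
# predicted position now of board centre from w4, jig axes
```

```text
[[15, 148, 215], [20, 105, 218], [20, 106, 217], [14, 148, 219]]
220 196.5 425.5 [  8.3 -64.8  25.5] [ 8.  63.5 25.7] -0.6499999999999986
228 197.5 424.5 [  3.4 -64.7  25.5] [ 3.2 63.4 25.7] -0.6500000000000021
210 211 [ 13.6 -56.8  25.5]
250 210 [ 14.1 -34.5  25.6]
380 209 [14.6 37.6 25.6]
415 209 [14.6 57.  25.7]
bar 195 286 340 [ 33.9   0.4 -10.3]
bar 205 284 342 [ 29.3   0.4 -10.3]
bar 220 283 343 [ 22.3   0.4 -10.3]
end [38.3  0.7 15.6]
```

View pics/t5.png

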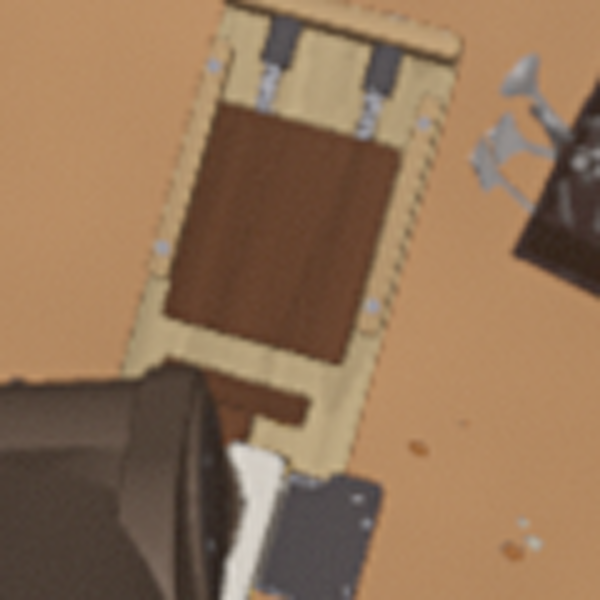

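The top crop shows the crosspiece parallel to the board end, with a gap of about 18 mm and centred within about 2 mm. I'll lower it, trim the yaw and begin the approach.

```bash
python3 -m inch '[[0,-0.03,0.14,0,0,-0.08,1],[0,0,0.14,0,0,0,1],[0,0,0,0,0,0,1],[0,0,0,0,0,0,1]]' && python3 -m inch '[[-0.1,0,0,0,0,0,1],[-0.1,0,0,0,0,0,1],[-0.1,0,0,0,0,0,1],[-0.1,0,0,0,0,0,1],[0,0,0,0,0,0,1],[0,0,0,0,0,0,1]]' && python3 -m inch '[[-0.1,0,0,0,0,0,1],[-0.1,0,0,0,0,0,1],[0,0,0,0,0,0,1],[0,0,0,0,0,0,1]]'
```

```text
t: 10.05
position: [0.4525, 0.0782, 0.0281]
eef_rot: [-0.458, -3.108, 0.0]
contact_force: [0.7, -0.7, -1.5]
opening: 0.0273
grip_force: 50.0
t: 10.65
position: [0.4642, 0.0747, 0.0283]
eef_rot: [-0.458, -3.108, 0.0]
contact_force: [-0.7, -0.3, -1.3]
opening: 0.0274
grip_force: 50.0
t: 11.05
position: [0.47, 0.073, 0.0283]
eef_rot: [0.458, 3.108, 0.0]
contact_force: [0.1, 0.1, -1.4]
opening: 0.0276
grip_force: 50.0
```

```bash
for i in 1 ; do python3 -m inch '[[-0.1,0,0,0,0,0,1],[0,0,0,0,0,0,1],[0,0,0,0,0,0,1]]'; python3 -m inch '[[-0.1,0,0,0,0,0,1],[0,0,0,0,0,0,1],[0,0,0,0,0,0,1]]'; python3 -m inch '[[-0.1,0,0,0,0,0,1],[0,0,0,0,0,0,1],[0,0,0,0,0,0,1]]'; done
```

```text
t: 11.35
position: [0.4726, 0.0722, 0.0283]
eef_rot: [-0.458, -3.108, 0.0]
contact_force: [-0.9, -0.8, -1.8]
opening: 0.0275
grip_force: 50.0
t: 11.65
position: [0.4753, 0.0713, 0.0282]
eef_rot: [-0.458, -3.107, 0.0]
contact_force: [-2.0, 0.4, -1.5]
opening: 0.0273
grip_force: 50.0
t: 11.95
position: [0.478, 0.0705, 0.0282]
eef_rot: [-0.458, -3.107, 0.0]
contact_force: [-4.7, -0.0, 0.1]
opening: 0.0277
grip_force: 50.0
```

```bash
python3 -m inch '[[-0.1,0,0,0,0,0,1],[-0.05,0,0,0,0,0,1],[0,0,0,0,0,0,1],[0,0,0,0,0,0,1]]'; python3 -m inch '[[-0.06,0,0,0,0,0,1],[-0.05,0,0,0,0,0,1],[0,0,0,0,0,0,1],[0,0,0,0,0,0,1]]'
python3 - <<'E'
from h import *
F=[]
for i in range(10):
    c=cam("wrist"); s=env.get_state(); F.append(s['contact_force'])
print(np.mean(F,0).round(2),np.std(F,0).round(2),s['position'],s['t'])
t=cam("top"); cv2.imwrite("pics/t6.png",cv2.resize(t["color"][130:250,230:350],None,fx=5,fy=5,interpolation=2))
E
```

```text
t: 12.35
position: [0.4816, 0.0693, 0.0281]
eef_rot: [-0.457, -3.106, 0.0]
contact_force: [-6.9, 0.5, 1.6]
opening: 0.0277
grip_force: 50.0
t: 12.75
position: [0.4841, 0.0685, 0.0279]
eef_rot: [-0.456, -3.105, 0.001]
contact_force: [-9.3, 1.8, 1.0]
opening: 0.0279
grip_force: 50.0
[-8.88  2.36  1.31] [0.3  0.4  0.45] [0.48403271 0.06856401 0.02794127] 13.25
```

View pics/t6.png

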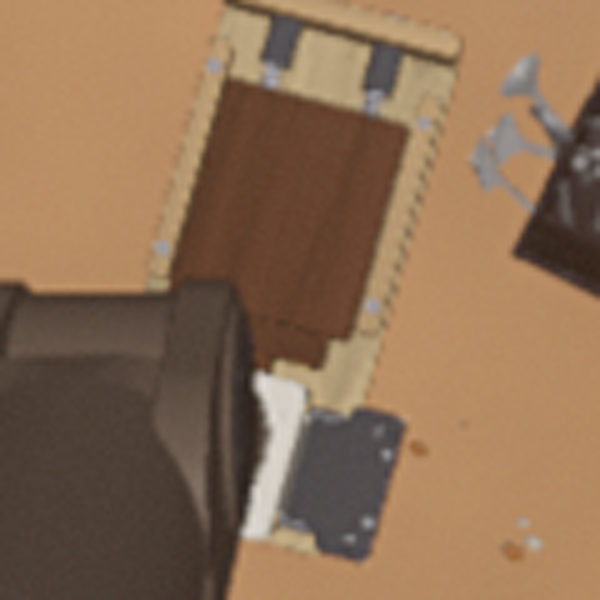

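The top crop shows the crosspiece flush on the board end. Its right end, near (327,341), is about 11.7 mm inside the board's corner at (352,338); 10 mm would be exactly centred. The board has moved about 12.6 mm and the push measures about 9.2 N, so the two agree. I'll hold it.

```bash
for k in 1 2; do python3 -m inch '[[0,0,0,0,0,0,1],[0,0,0,0,0,0,1],[0,0,0,0,0,0,1],[0,0,0,0,0,0,1],[0,0,0,0,0,0,1],[0,0,0,0,0,0,1],[0,0,0,0,0,0,1],[0,0,0,0,0,0,1],[0,0,0,0,0,0,1],[0,0,0,0,0,0,1],[0,0,0,0,0,0,1],[0,0,0,0,0,0,1],[0,0,0,0,0,0,1],[0,0,0,0,0,0,1],[0,0,0,0,0,0,1]]'; done
```

```text
t: 14.8
position: [0.484, 0.0685, 0.0279]
eef_rot: [-0.456, -3.105, 0.001]
contact_force: [-8.4, 2.0, 2.2]
opening: 0.0279
grip_force: 50.0
t: 16.3
position: [0.484, 0.0686, 0.0279]
eef_rot: [-0.456, -3.105, 0.0]
contact_force: [-8.7, 2.0, 0.8]
opening: 0.0279
grip_force: 50.0
```

```bash
python3 -c "
from rig import env
print(env.close_job())"
```

```text
the job is handed in; nothing more can be done
None
```

I handed the job in at about 16 s with the gripper still holding the handle against the board end, a steady push of about 9 N (board in about 13 mm), roughly 2 mm off centre by camera; the bowl and glass were not touched, and no verdict was returned.

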